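Serve a sweet: knock the feeder pin, then lift and quarter-turn the dish

TASK

Pick up the standing meat pounder and use it to knock the feeder's sprung pin down until the round sweet rolls out into the dish, then stand the pounder back on the worktop, upright and let go. Then take the dish by the bar of its handle, lift it straight up about 10 cm, and in the air turn it a quarter turn so that its flat ear points square to the side (left or right of the feeder) on which the mug stands, keeping the dish level and the sweet in its middle all the time. Finish still holding the dish up there, level and still; leave the mug and the tin alone and keep the hand itself off the feeder and its pin.

Things in the scene. Friction and masses are not known exactly. Their poses are not given: they have to be found in the camera images.
- feeder: Sweet feeder fixed to the worktop, 120 mm long (x), 84 mm wide (y), 80 mm high without its pin. Origin on the worktop under the pin's axis. Its chute slopes down towards its -x and ends 62 mm from the origin, 39 mm above the worktop; the dish stands there. Beside the work, at the left, stands a bare paper-towel stand fixed at x 0.485, y 0.325: foot 152 mm across, upright post with a ring at the top, about 0.35 m tall; steer the arm clear of it.
- pin (a joint): Slide of the sprung steel pin that carries the gate before the sweet, m: 0 = up (rest), 0.024 = fully down. It needs 3 N to start and 10 N to stay fully down, more if pushed fast (damping 60 N s/m), and springs back. The gate frees the sweet from about 0.018; held down for half a second, the sweet rolls out into the dish.
- pin_top (a point): Centre of the pin's flat round head (36 mm across), on its top face; 146 mm above the worktop at rest, facing up.
- pounder: Upright meat pounder of 250 g that stands on its flat steel head: head 64 mm across and 16 mm thick, round wooden handle 24 to 26 mm across from 30 to 98 mm height, then a knob 32 mm across; 118 mm tall. Origin at the centre of the head's flat underside, z along the handle.
- pounder_grip (a point): Point on the pounder's axis where the handle is gripped, 75 mm above its underside.
- dish: Round white dished plate, 150 mm across, rim 32 mm high, of 220 g, with an arched handle over it: two thin posts at its +y and -y rims and a wooden bar between them along the dish's y. A flat ear (40 x 36 x 6 mm) sticks out at its -x rim. Origin at the centre of the underside, z up. At the start its axes are those of the feeder, so the ear points away from the feeder.
- dish_grip (a point): Centre of the wooden handle bar, right over the dish's middle and 104 mm above its underside; the bar is 16 mm wide (dish x), 14 mm high and 112 mm long (dish y).
- dish_floor (a point): Middle of the dish's inner floor, 7 mm above its underside. The inside rises from here all the way to the rim (gently, about 10 degrees, to 30 mm out, then steeper), so the sweet settles near the middle.
- dish_ear (a point): Middle of the ear's outer part, 100 mm from the dish's axis towards its -x, on its upper face.
- sweet_center (a point): Centre of the round hard sweet, a ball 28 mm across of 15 g, at the start in the feeder's chute behind the gate.
- mug: Mug with one handle, 92 x 123 x 95 mm, origin at the centre of its underside. It stands either left or right of the feeder, the tin on the other side.
- tin: Low tin, 75 mm across, 58 mm high, origin at the centre of its underside.
Not all that is in view belongs to the job. Leave any turquoise look-alike of the pounder alone.

How it is judged:
On the way, in this order (a step that is already met when the one before it is completed fails the run):
1. the pin is knocked at least 17 mm down by the pounder (value of joint pin above 0.017 m and contact force between pounder and feeder above 1 N).
2. the sweet lies in the dish and the pounder stands on the worktop, upright and let go (horizontal distance between sweet_center and dish_floor below 0.03 m and height (world z) of pounder below 0.006 m and angle between pounder's own z axis and vertical below 0.1 rad and contact force between the fingers and pounder below 0.05 N), for 0.2 s.
3. the dish is lifted at least 60 mm before it is turned (height (world z) of dish above 0.06 m and angle between the x axis of dish and the x axis of feeder, either way round below 0.4 rad).
At the end, for the whole second after the job is handed in: The gripper holds the dish still and level (0.1 rad), 60 to 200 mm up, within 60 mm of above its old place, touching nothing else; its ear points square (0.17 rad) to the mug's side of the feeder; the sweet is within 30 mm of its middle; the pounder stands upright on the worktop (height (world z) of dish between 0.06 and 0.2 m and angle between the x axis of dish and the y axis of feeder, either way round below 0.17 rad and x of mug in the frame of dish below -0.02 m and angle between each of dish, pounder's own z axis and vertical below 0.1 rad and linear speed of dish below 0.03 m/s and horizontal distance between sweet_center and dish_floor below 0.03 m and z of sweet_center in the frame of dish below 0.03 m and contact force between the fingers and dish above 1 N and contact force between dish and feeder below 0.05 N and x of dish in the frame of feeder between -0.205 and -0.085 m and y of dish in the frame of feeder between -0.06 and 0.06 m and height (world z) of pounder below 0.006 m); the arm keeps its last pose, push and grip.
It fails at once if while the dish is off the worktop, the sweet is more than 42 mm from its middle (height (world z) of dish above 0.015 m and horizontal distance between sweet_center and dish_floor above 0.042 m).
It fails at once if the dish is tilted more than 0.2 rad (angle between dish's own z axis and vertical above 0.2 rad).
It fails at once if the hand touches the feeder or its pin (contact force between the arm and feeder above 0.5 N).
It fails at once if the mug is moved (distance of mug from where it was at the start of the episode above 0.03 m).
It fails at once if the tin is moved (distance of tin from where it was at the start of the episode above 0.03 m).
It also fails if it takes over 62 s, if anything falls off the work surface, if the arm or the gripper's body presses on something with over 40 N, if the wrist force passes 120 N, or if a joint passes its speed limit or range.

ROBOT

A 7-joint arm with a two-finger parallel gripper is mounted at the origin on a cart in front of the work surface, level with it; the furniture and walls round the work are solid. World frame = base frame: x ahead of the robot, y to its left, z up, the work surface at z = 0. Lengths are in m, angles in rad, forces in N, time in s.
With the tool pointing down it reaches from about 0.4 to 0.85 m from the base axis. Payload 4.5 kg.
Tool frame: the origin (TCP) lies on the centre line of the jaws, within the pads' length; the fingertips stand r.tcp_to_tips ahead of it and the grasp point (between the pads) lies 11 mm behind it (r.tcp_to_tips is the distance from the TCP to the fingertips, in m); y points along the fingers, x is the direction in which the jaws open and shut, and the axes are right-handed (so a half turn about y gives the same grasp; the last joint's range is limited). The gripper opens to 88 mm and grips with 3 to 60 N. Pads are 18 mm wide; open, the fingers measure 123 mm over their backs; the gripper's body (75 mm by 187 mm) begins 45 mm behind the grasp point.
Start: joints at [-1.285, 0.689, -0.195, 1.565, 0.157, 0.902, -0.215], TCP at [0.156, 0.605, 0.247] pointing down, gripper open.
Joint ranges: [-3.01, 3.01], [-0.46, 2.08], [-1.47, 1.51], [0.13, 2.56], [-1, 4.14], [0.04, 2.09], [-2.66, 2.66]. Speed limits (rad/s): [2.57, 2.57, 3.14, 3.14, 3.14, 3.14, 3.14].

INTERFACE

Orientations are given as a unit quaternion [x, y, z, w].
In Python, from plant import r gives the robot as it stands. The module is installed in compiled form; this text tells all that it offers.
- The arm moves only by the shell command python3 -m inch 'ROWS' [OPENING] [FORCE]. ROWS is text: rows parted by semicolons, each of 4 numbers parted by spaces: the shift along the tool's x, y, z in mm, then the turn about the tool's y in degrees. In form: x y z spin; .... A call has 1 to 10 rows; each row is the pose to reach, as a shift and turn from the pose commanded when the call began, along the tool's axes at that moment; what a row does not reach only later rows make up. A row lasts 1/10 s, in which the tool goes at most 50 mm and 8.59 degrees, less where a joint would pass 70% of its speed; a pose out of reach is approached as far as the arm can. A call with a gripper value outside its range is refused whole. OPENING is the gripper command: -1 is shut, 1 is fully open, values between are in proportion, set as the call begins (- or left out, the last holds). The fingers move at their own pace and stop on an object; FORCE is the grip in N (left out, the last holds). Time passes only in rows, so rows that repeat a pose let the fingers close. It gives the time, the measured TCP pose, the force and the opening at its end, in the units of the state.
- r.get_state(): the state, without advancing time (a new reading comes with each control period).
- r.snapshot(name): name is "side" or "top"; returns a dict with "frame" (420x560x3 uint8, red, green, blue), "intrinsics" (3x3 intrinsics, pixels), "dist_coeffs" ([k1, k2, p1, p2, k3] as OpenCV has them; the pictures are not rectified), "R" (3x3) and "t" (3): a world point X has camera coordinates R X + t. Camera axes: x right, y down, z forward; pixel columns grow to the right and rows downward; lengths in m; the calibration is good to about 2 mm. A picture is of the moment at which its call begins. There is no depth.
- r.finish_job(): hands the job in, once; it reports no verdict.
Trained networks look in the newest picture that a camera, given by its name, has taken for a name from the list of things; names that differ only in an ending like _2 or _b are one class to them, and where a whole thing is asked for, a point or a joint stands for the part that bears it (a point fixed in the world has none). Each returns a list of dicts, best first, with "p" (0 to 1); they miss things now and then, are a little off and sometimes report something else, mostly with a low value. They report only what shows in the picture. A call takes as long as a camera call. They do not tell look-alikes from the thing itself.
- r.trace(camera, name): "region" (420x560 bool, what is visible of it) and "centre" ([row, column] in pixels, amid what is visible of it).
- r.tip_of(camera, name): "centre" ([row, column] in pixels: a listed point, or the origin of a listed thing).
The state is a dict: "clock": time; "q": joint angles; "qd": joint speeds; "joint_torque": joint torques, N m; "tool_pos": TCP position; "eef_rot": TCP orientation; "contact_force": force on the tool from outside, world axes, zero at the start; "moment": the same for the moment, N m; "opening": opening from 0.0 (shut) to 1.0 (fully open).
Only numpy, scipy, OpenCV 4.12 (cv2) and the standard library are available. Lean on these libraries where they do the work, as an engineer would, in place of code of your own. Each camera call takes 0.05 s, during which the arm holds its last target.

## Working session

There is one attempt and no reset: what is moved stays moved. The work goes in short steps, Python scripts to look and compute and a shell command to move; the robot and the scene stay as the last step left them, time stands still between calls to the robot, and variables do not carry over. Pictures are saved under pics/ and viewed, and the job is handed in when it is done.

```bash
mkdir -p pics; ls; python3 - <<'E'
from plant import r
import cv2
s=r.get_state(); print(s); print(r.tcp_to_tips)
for c in("side","top"):
    d=r.snapshot(c); cv2.imwrite(f"pics/{c}0.png",d["frame"][:,:,::-1])
    print(c,d["intrinsics"],d["dist_coeffs"],d["R"],d["t"])
    for n in("feeder","pin_top","pounder","pounder_grip","dish","dish_grip","dish_ear","mug","tin","sweet_center"):
        print(n,[(x["centre"],round(x["p"],2)) for x in r.tip_of(c,n)][:4])
E
```

```text
pics
{'clock': 0.0, 'q': array([-1.28517123,  0.68997792, -0.19451096,  1.56634971,  0.15729802,
        0.90248388, -0.21510393]), 'qd': array([ 2.33653009e-04, -7.94310335e-04, -1.09629928e-03,  1.02597417e-03,
       -3.37041157e-04,  1.49966821e-04, -9.16626819e-05]), 'joint_torque': array([-6.94491223e-05, -5.27542162e+01, -1.26730118e+00, -1.53430760e+01,
       -5.26935572e-02,  6.46844477e-03,  1.67707681e-04]), 'tool_pos': array([0.15562623, 0.60467642, 0.24591221]), 'eef_rot': array([ 0.55924653,  0.43279245, -0.43375393, -0.55838297]), 'contact_force': array([-0.79841793, -0.03601477,  0.05463343]), 'moment': array([-0.06407036, -0.0296598 ,  0.00139281]), 'opening': 1.0024380598067215}
0.008
side [[493.5120957    0.         271.52735382]
 [  0.         493.5120957  211.70595431]
 [  0.           0.           1.        ]] [-0.15937727  0.          0.          0.          0.        ] [[-0.99616859 -0.08413425  0.02386554]
 [-0.06547643  0.53661784 -0.84128124]
 [ 0.05797389 -0.83962058 -0.54007065]] [0.50574654 0.16469014 1.18843151]
feeder [([260.5, 219.2], 0.66)]
pin_top 
[... 484 characters left out ...]
 0.         505.52464132 209.01537916]
 [  0.           0.           1.        ]] [0.04693006 0.         0.         0.         0.        ] [[-0.01743421 -0.99980932  0.00879599]
 [-0.98529923  0.01568457 -0.17011591]
 [ 0.16994551 -0.01163252 -0.9853848 ]] [-0.04863719  0.55641015  1.38713958]
feeder [([185.4, 260.0], 0.82)]
pin_top [([170.5, 262.1], 0.55)]
pounder [([269.8, 397.7], 0.92), ([239.3, 388.9], 0.74), ([260.0, 355.3], 0.61)]
pounder_grip [([237.0, 394.6], 0.73), ([267.4, 404.7], 0.68), ([260.2, 360.6], 0.61)]
dish [([235.2, 260.7], 0.86), ([185.6, 261.6], 0.57)]
dish_grip [([230.9, 261.0], 0.7)]
dish_ear []
mug [([168.2, 382.4], 0.79)]
tin [([233.7, 394.7], 0.53)]
sweet_center []
```

View pics/side0.png

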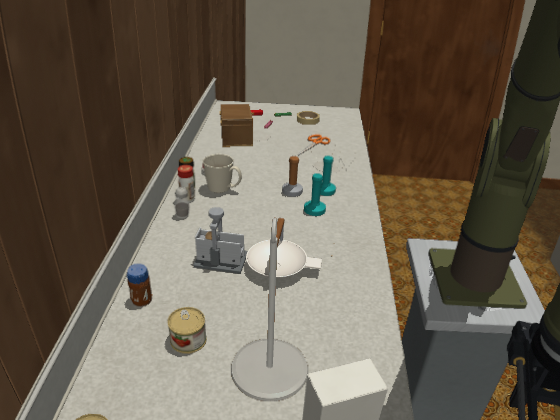

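View pics/top0.png

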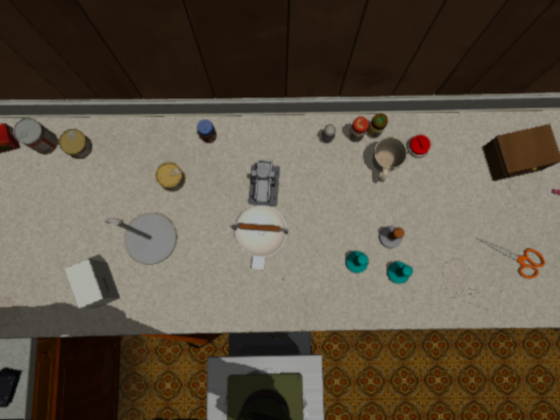

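The side view shows the feeder (220,250), its dish (277,260), the brown-handled pounder (292,175), the mug to the right of the feeder (218,175), two turquoise look-alikes at 315 and 327, and the towel stand in the foreground. The top view agrees, with the pounder at about (390,238) and the mug at (388,155), which is the -y side.

```bash
cat > h.py <<'E'
from plant import r
import numpy as np, cv2
from scipy.spatial.transform import Rotation as Ro
def ray(d,rc):
    p=cv2.undistortPoints(np.array([[[rc[1],rc[0]]]],float),d["intrinsics"],np.array(d["dist_coeffs"]))[0,0]
    R=np.array(d["R"]);t=np.array(d["t"])
    return -R.T@t, R.T@np.array([p[0],p[1],1.])
def onz(d,rc,z):
    o,v=ray(d,rc); return o+v*(z-o[2])/v[2]
def tri(d1,a,d2,b):
    o1,v1=ray(d1,a);o2,v2=ray(d2,b)
    s=np.linalg.lstsq(np.c_[v1,-v2],o2-o1,rcond=None)[0]
    p,q=o1+v1*s[0],o2+v2*s[1]; return (p+q)/2,np.linalg.norm(p-q)
def proj(d,X):
    R=np.array(d["R"]);t=np.array(d["t"])
    p=cv2.projectPoints(np.array([X],float),cv2.Rodrigues(R)[0],t,d["intrinsics"],np.array(d["dist_coeffs"]))[0][0,0]
    return p[::-1]
E
python3 - <<'E'
from h import *
np.set_printoptions(precision=4,suppress=True)
S=r.snapshot("side");T=r.snapshot("top")
print(S["frame"].shape)
H=dict(feeder=0,pin_top=.146,pounder=0,pounder_grip=.075,dish=0,dish_grip=.104,dish_ear=.03,mug=0,tin=0)
for n,z in H.items():
  for c,d in(("side",S),("top",T)):
    for x in r.tip_of(c,n)[:4]: print(n,c,round(x["p"],2),x["centre"],onz(d,x["centre"],z))
q=r.get_state();print(Ro.from_quat(q["eef_rot"]).as_matrix())
# crops
cv2.imwrite("pics/sc.png",cv2.resize(S["frame"][140:300,180:360,::-1],None,fx=4,fy=3.7,interpolation=cv2.INTER_CUBIC))
cv2.imwrite("pics/tc.png",cv2.resize(T["frame"][130:290,230:430,::-1],None,fx=4,fy=3.7,interpolation=cv2.INTER_CUBIC))
for n in("pounder","dish"):
  for c,d in(("side",S),("top",T)):
    for x in r.trace(c,n): 
      ys,xs=np.where(x["region"]); print(n,c,x["p"],x["centre"],ys.min(),ys.max(),xs.min(),xs.max(), d["frame"][x["region"]].mean(0))
E
```

```text
(420, 560, 3)
feeder side 0.6 [260.1, 215.1] [ 0.6494 -0.0024  0.    ]
feeder top 0.69 [184.2, 259.3] [0.6394 0.0114 0.    ]
pin_top side 0.76 [214.5, 216.1] [0.6386 0.0119 0.146 ]
pin_top top 0.67 [170.1, 261.0] [0.6452 0.0012 0.146 ]
pounder side 0.73 [229.3, 276.5] [ 0.5072 -0.1554  0.    ]
pounder side 0.62 [194.5, 292.4] [ 0.473  -0.3472  0.    ]
pounder side 0.57 [215.2, 314.4] [ 0.4045 -0.2389  0.    ]
pounder side 0.56 [190.7, 324.9] [ 0.3734 -0.3831  0.    ]
pounder top 0.93 [237.5, 391.1] [ 0.4748 -0.3701  0.    ]
pounder top 0.69 [259.4, 353.3] [ 0.4131 -0.2577  0.    ]
pounder top 0.68 [272.5, 396.5] [ 0.3738 -0.3799  0.    ]
pounder_grip side 0.9 [186.1, 316.5] [ 0.4042 -0.2759  0.075 ]
pounder_grip side 0.8 [172.5, 326.9] [ 0.3736 -0.3626  0.075 ]
pounder_grip side 0.77 [173.9, 292.7] [ 0.4752 -0.3402  0.075 ]
pounder_grip top 0.68 [262.2, 362.7] [ 0.3999 -0.2719  0.075 ]
pounder_grip top 0.64 [236.2, 394.2] [ 0.4699 -0.3619  0.075 ]
pounder_grip top 0.59 [271.8, 406.2] [ 0.3721 -0.389   0.075 ]
dish side 0.65 [267.0, 278.9] [0.489  0.0062 0.    ]
dish top 0.9 [232.8, 2
[... 655 characters left out ...]
 -1.      0.    ]]
pounder side 0.91 [184.0, 290.3] 156 196 282 302 [100.8077  86.547   74.3141]
pounder side 0.66 [204.9, 317.6] 173 215 304 325 [ 25.5094 101.3614  96.5674]
pounder side 0.61 [183.0, 328.4] 157 194 321 335 [ 23.2663 100.5503  95.926 ]
pounder top 0.83 [272.3, 398.2] 261 283 386 411 [10.6554 86.1667 80.5991]
pounder top 0.71 [232.5, 258.8] 206 269 233 286 [157.3113 151.0517 140.5437]
pounder top 0.67 [236.2, 391.5] 227 249 379 403 [91.3273 79.4659 70.7045]
pounder top 0.63 [260.4, 354.4] 251 272 346 367 [ 7.8872 90.6897 85.0103]
dish side 0.92 [253.9, 282.6] 218 277 246 321 [202.5189 195.3305 182.3641]
dish top 0.81 [233.2, 262.0] 206 269 233 287 [157.1776 150.9598 140.4838]
```

View pics/sc.png

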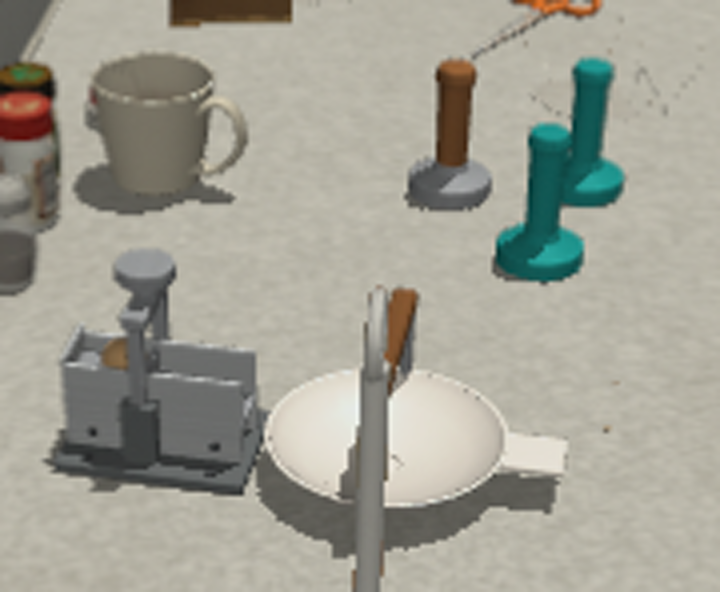

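View pics/tc.png

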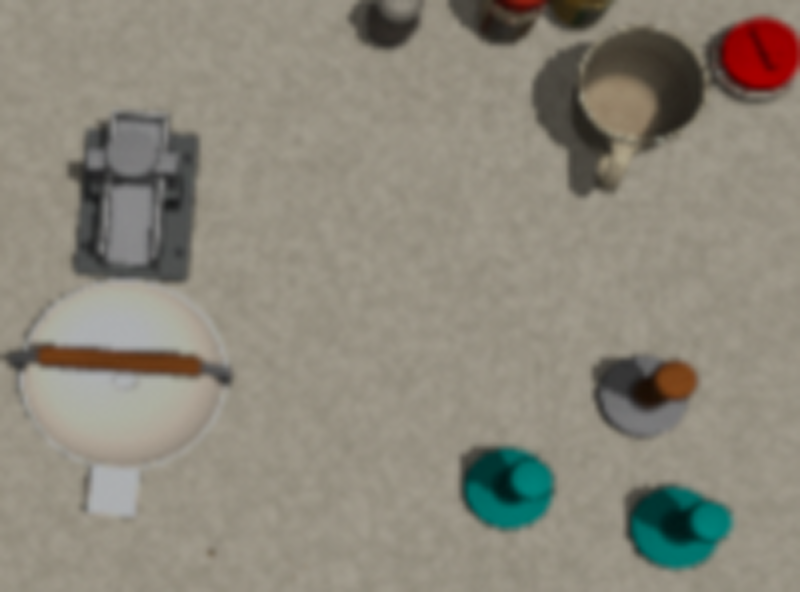

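```bash
cat > fit.py <<'E'
from h import *
from scipy.optimize import minimize
def circ(c,rad,z,n=32):
    a=np.linspace(0,2*np.pi,n,endpoint=False); return np.c_[c[0]+rad*np.cos(a),c[1]+rad*np.sin(a),np.full(n,z)]
def P(d,X): return cv2.projectPoints(np.asarray(X,float),cv2.Rodrigues(np.array(d["R"]))[0],np.array(d["t"]),d["intrinsics"],np.array(d["dist_coeffs"]))[0][:,0]
def render(d,parts,k=4):
    m=np.zeros((420*k,560*k),np.uint8)
    for X in parts: cv2.fillConvexPoly(m,cv2.convexHull(((P(d,X)+.5)*k).astype(np.int32)),1)
    return cv2.resize(m.astype(np.float32),(560,420),interpolation=cv2.INTER_AREA)
def pounder(p):
    c=p[:2]; return [np.r_[circ(c,.032,0),circ(c,.032,.016)],np.r_[circ(c,.0125,.016),circ(c,.0125,.1)],np.r_[circ(c,.016,.1),circ(c,.016,.114),circ(c,.008,.118)]]
def dish(p):
    x,y,a=p; c=np.array([x,y]); ca,sa=np.cos(a),np.sin(a)
    def T(L): L=np.asarray(L,float); return np.c_[x+ca*L[:,0]-sa*L[:,1],y+sa*L[:,0]+ca*L[:,1],L[:,2]]
    def box(x0,x1,y0,y1,z0,z1): return T([[i,j,k] for i in(x0,x1) for j in(y0,y1) for k in(z0,z1)])
    return [np.r_[circ(c,.04,0),circ(c,.075,.032)],box(-.12,-.07,-.018,.018,.026,.032),box(-.008,.008,-.056,.056,.097,.111)]
def fit(views,model,p0):
    def f(p): return sum(np.abs(render(d,model(p))-m).sum() for d,m in views)
    s=minimize(f,p0,method="Nelder-Mead",options=dict(initial_simplex=np.array([p0]+[np.array(p0)+e*(0.01 if i<2 else .06) for i,e in enumerate(np.eye(len(p0)))]),xatol=1e-4,fatol=.1))
    return s.x,s.fun,sum(m.sum() for _,m in views)
E
python3 - <<'E'
from fit import *
np.set_printoptions(precision=4,suppress=True)
S=r.snapshot("side");T=r.snapshot("top")
def pick(c,n,rc):
    L=[x for x in r.trace(c,n) if np.hypot(x["centre"][0]-rc[0],x["centre"][1]-rc[1])<12]; return L[0]["region"].astype(np.float32) if L else None
ps,pt=pick("side","pounder",(184,290)),pick("top","pounder",(236,391))
ds,dt=pick("side","dish",(254,282)),pick("top","dish",(233,262))
for nm,v,m,p0 in(("pounder",[(S,ps),(T,pt)],pounder,[.473,-.35]),("dish",[(S,ds),(T,dt)],dish,[.495,.005,0.])):
    v=[a for a in v if a[1] is not None]
    print(nm,[fit([a],m,p0) for a in v],fit(v,m,p0))
# pin head / bar from crop clicks
for z,s,t,n in((.146,(140+268/3.7,180+145/4),(130+152/3.7,230+132/4),"pin"),(.111,(140+72/3.7,180+457/4),(130+380/3.7,230+676/4),"knob")):
    print(n,onz(S,s,z),onz(T,t,z),tri(S,s,T,t))
a=onz(T,(130+356/3.7,230+40/4),.108);b=onz(T,(130+368/3.7,230+198/4),.108);print("bar",a,b,(a+b)/2,np.degrees(np.arctan2(-(a-b)[0],(a-b)[1])))
e=onz(T,(130+495/3.7,230+113/4),.032);print("ear",e)
# feeder base right edge
a=onz(T,(130+135/3.7,230+197/4),0);b=onz(T,(130+278/3.7,230+187/4),0);print("feeder edge",a,b,np.degrees(np.arctan2(*(a-b)[[1,0]])))
E
```

```text
pounder [(array([ 0.4757, -0.3702]), np.float64(51.0625), np.float32(456.0)), (array([ 0.4749, -0.3648]), np.float64(33.8125), np.float32(431.0))] (array([ 0.4756, -0.3659]), np.float64(93.25), np.float32(887.0))
dish [(array([ 0.4946,  0.0077, -0.0639]), np.float64(540.6875), np.float32(1766.0)), (array([ 0.4957,  0.0068, -0.096 ]), np.float64(113.625), np.float32(2322.0))] (array([ 0.4957,  0.0073, -0.0937]), np.float64(661.4375), np.float32(4088.0))
pin [0.6398 0.0032 0.146 ] [ 0.6424 -0.0041  0.146 ] (array([ 0.6424, -0.0041,  0.1415]), np.float64(0.0022436387170578402))
knob [ 0.4734 -0.3641  0.111 ] [ 0.4751 -0.367   0.111 ] (array([ 0.4743, -0.3673,  0.1095]), np.float64(0.0017736114859640997))
bar [0.4999 0.0606 0.108 ] [ 0.4893 -0.0458  0.108 ] [0.4946 0.0074 0.108 ] -5.6726672010962025
ear [0.403  0.0153 0.032 ]
feeder edge [ 0.6924 -0.0485  0.    ] [ 0.5757 -0.0393  0.    ] -4.517291227848549
```

```bash
python3 -m inch '0 -40 0 0; 0 -80 0 0; -15 -120 -10 0; -40 -155 -30 0; -75 -174 -65 0; -110 -174 -100 0; -145 -174 -133 0; -180 -174 -166 0; -215 -174 -198 0; -250 -174 -230 0' 1; python3 -c "
from plant import r;s=r.get_state();print(s['q'])"
```

```text
clock: 3.6
tool_pos: [0.3167, 0.304, 0.421]
eef_rot: [-0.559, -0.434, 0.433, 0.559]
contact_force: [0.9, 0.8, 0.1]
opening: 0.995
[-0.74541565  0.23485739 -0.16237555  1.80487063  0.04229162  1.104455
  0.39668505]
```

```bash
python3 -m inch '-38 0 -24 0; -76 0 -48 0; -113 0 -72 0; -150 0 -96 0; -188 0 -120 0; -225 0 -144 0; -270 0 -165 0; -316 0 -186 0; -362 0 -206 0; -407 0 -227 0' 1; python3 - <<'E'
from h import *
s=r.get_state();print(s['q'])
M=Ro.from_quat(s['eef_rot']).as_matrix()
print(M.T@(np.array([.475,-.366,.12])-s['tool_pos'])*1000)
E
```

```text
clock: 4.6
tool_pos: [0.4344, -0.1464, 0.421]
eef_rot: [0.559, 0.434, -0.433, -0.559]
contact_force: [0.3, 1.8, -0.3]
opening: 1.0
[ 0.10449836  0.26410339  0.16241117  1.76959006 -0.04748811  1.11088911
  1.60172966]
[-202.69162426  301.04601056  -93.74486711]
```

```bash
python3 -m inch '-41 10 -19 0; -81 30 -37 0; -122 55 -56 0; -162 90 -75 0; -203 130 -94 0; -203 175 -94 0; -203 220 -94 0; -203 250 -94 0; -203 255 -94 0; -203 255 -94 0' 1; python3 - <<'E'
from h import *
s=r.get_state();print(s['q'])
M=Ro.from_quat(s['eef_rot']).as_matrix()
print(M.T@(np.array([.475,-.366,.066])-s['tool_pos'])*1000)
for c in("side","top"):
    d=r.snapshot(c);cv2.imwrite(f"pics/{c}1.png",d["frame"][100:310,160:440,::-1].repeat(2,0).repeat(2,1))
E
```

```text
clock: 5.6
tool_pos: [0.475, -0.3643, 0.1655]
eef_rot: [-0.558, -0.433, 0.433, 0.559]
contact_force: [-0.3, 0.4, 0.6]
opening: 0.999
[ 0.50002856  0.76275127  0.13634143  1.73275201 -0.15452069  0.65760865
  2.04083597]
[-1.69597826 99.54834488 -0.50465081]
```

View pics/side1.png

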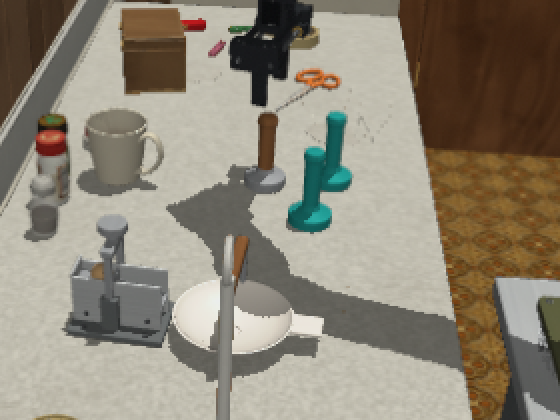

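View pics/top1.png

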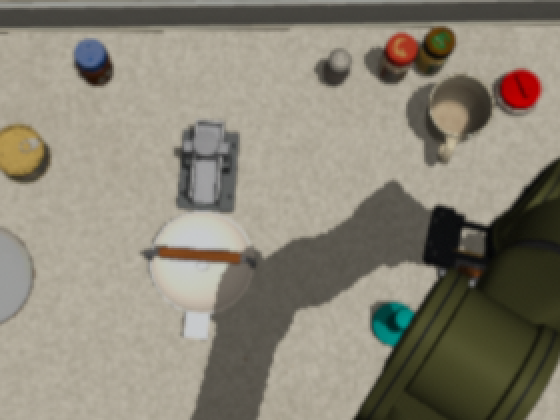

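The open gripper hangs directly over the brown pounder in both views (side crop ~(265,100), top crop ~(470,250)), and the look-alikes are clear of it. I'll descend and grip.

```bash
python3 -m inch '-1 30 0 0; -1 60 0 0; -1 85 0 0; -1 98 0 0; -1 98 0 0; -1 98 0 0' 1; python3 -m inch '0 0 0 0; 0 0 0 0; 0 0 0 0; 0 0 0 0; 0 0 0 0; 0 0 0 0' -1 45
```

```text
clock: 6.3
tool_pos: [0.4757, -0.3662, 0.0693]
eef_rot: [0.56, 0.434, -0.433, -0.558]
contact_force: [-0.7, -1.1, 0.3]
opening: 0.996
clock: 6.9
tool_pos: [0.4748, -0.3654, 0.0677]
eef_rot: [-0.559, -0.433, 0.433, 0.559]
contact_force: [0.3, 0.6, 0.2]
opening: 0.479
```

```bash
python3 - <<'E'
from h import *
s=r.get_state();print(s['tool_pos'],s['opening'])
for c in("side",):
    d=r.snapshot(c);cv2.imwrite(f"pics/{c}2.png",d["frame"][100:310,160:440,::-1].repeat(2,0).repeat(2,1))
E
```

```text
[ 0.47476603 -0.3654229   0.06769724] 0.47939109556367865
```

View pics/side2.png

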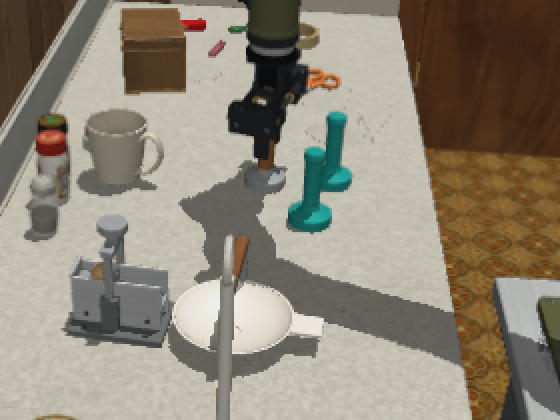

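The fingers are around the handle but still closing (0.48, and about 0.29 is expected), so I'll wait.

```bash
python3 -m inch '0 0 0 0; 0 0 0 0; 0 0 0 0; 0 0 0 0; 0 0 0 0; 0 0 0 0' -1 45; python3 -m inch '0 -30 0 0; 0 -65 0 0; 0 -105 0 0; 0 -130 0 0; 0 -130 0 0; 0 -130 0 0'; python3 - <<'E'
from h import *
s=r.get_state();print(s['tool_pos'],s['opening'])
M=Ro.from_quat(s['eef_rot']).as_matrix()
print(M.T@(np.array([.641,-.003,.23])-s['tool_pos'])*1000)
d=r.snapshot("side");cv2.imwrite("pics/side3.png",d["frame"][100:310,160:440,::-1].repeat(2,0).repeat(2,1))
E
```

```text
clock: 7.55
tool_pos: [0.4748, -0.3657, 0.0679]
eef_rot: [0.559, 0.433, -0.433, -0.559]
contact_force: [-0.5, -1.4, 3.0]
opening: 0.301
clock: 8.15
tool_pos: [0.4744, -0.3645, 0.1967]
eef_rot: [-0.558, -0.433, 0.433, 0.559]
contact_force: [-0.2, 0.5, -2.5]
opening: 0.302
[ 0.47441809 -0.36451216  0.19674582] 0.3023313554449881
[391.61434032 -32.88867739 -71.43499563]
```

View pics/side3.png

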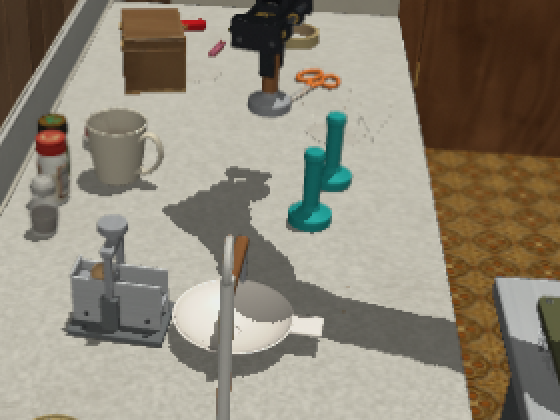

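The pounder hangs upright in the gripper (side crop ~(268,90)) and the force shows about its weight. I'll carry it over the pin.

```bash
python3 -m inch '30 -25 -5 0; 70 -50 -13 0; 115 -58 -21 0; 160 -58 -29 0; 205 -58 -37 0; 250 -58 -46 0; 295 -58 -54 0; 335 -58 -61 0; 370 -58 -67 0; 391 -58 -71 0';python3 -m inch '0 0 0 0; 0 0 0 0;0 0 0 0'; python3 - <<'E'
from h import *
s=r.get_state();print(s['tool_pos'],s['q'])
M=Ro.from_quat(s['eef_rot']).as_matrix()
print(M.T@(np.array([.641,-.003,.216])-s['tool_pos'])*1000)
for c in("side","top"):
    d=r.snapshot(c);cv2.imwrite(f"pics/{c}4.png",cv2.resize(d["frame"][130:290,180:340,::-1],None,fx=3.7,fy=3.7))
E
```

```text
clock: 9.2
tool_pos: [0.6406, 0.0001, 0.2528]
eef_rot: [-0.556, -0.434, 0.435, 0.559]
contact_force: [-0.1, 0.3, -2.8]
opening: 0.298
clock: 9.5
tool_pos: [0.64, -0.0074, 0.2551]
eef_rot: [0.56, 0.431, -0.433, -0.559]
contact_force: [-0.5, -0.6, -2.6]
opening: 0.303
[ 0.63995039 -0.00743715  0.25512597] [-0.18303276  0.70995405  0.22822812  1.51856882 -0.18160537  0.9358719
  1.41561109]
[ 4.65624856 39.1145505   0.05496902]
```

View pics/side4.png

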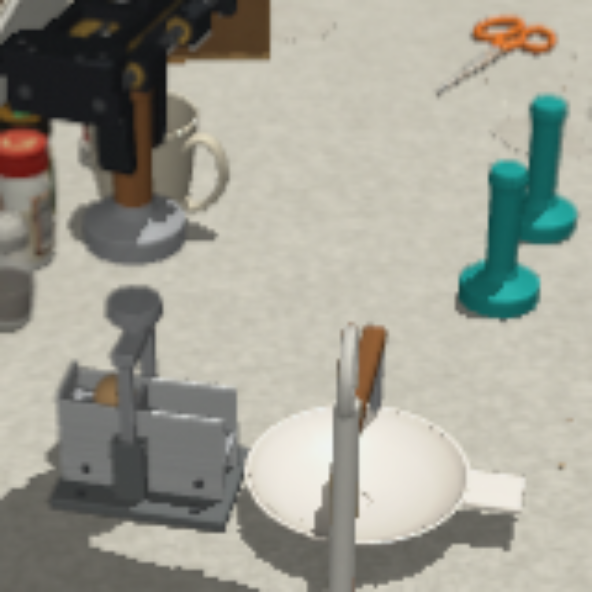

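View pics/top4.png

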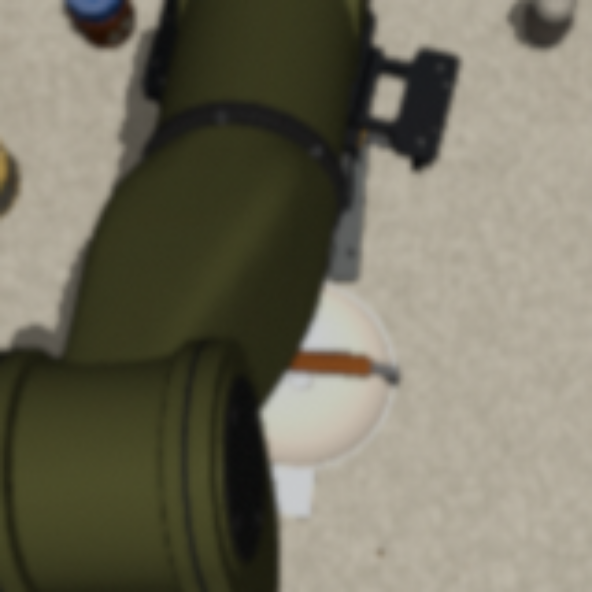

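The pounder head is straight above the pin head (side crop: both at column 135). I'll press down.

```bash
python3 -m inch '3 20 0 0; 3 36 0 0; 3 42 0 0; 3 47 0 0; 3 52 0 0; 3 57 0 0; 3 61 0 0; 3 63 0 0; 3 64 0 0; 3 64 0 0'; python3 -m inch '0 0 0 0;0 0 0 0;0 0 0 0;0 0 0 0;0 0 0 0'; python3 - <<'E'
from h import *
for c in("side","top"):
    d=r.snapshot(c);cv2.imwrite(f"pics/{c}5.png",cv2.resize(d["frame"][130:290,180:340,::-1],None,fx=3.7,fy=3.7))
E
```

```text
clock: 10.6
tool_pos: [0.6423, -0.0026, 0.1931]
eef_rot: [0.56, 0.433, -0.433, -0.558]
contact_force: [-2.2, -1.6, 5.2]
opening: 0.3
clock: 11.1
tool_pos: [0.6424, -0.0027, 0.1933]
eef_rot: [0.56, 0.433, -0.433, -0.558]
contact_force: [-1.5, -0.8, 5.7]
opening: 0.299
```

View pics/side5.png

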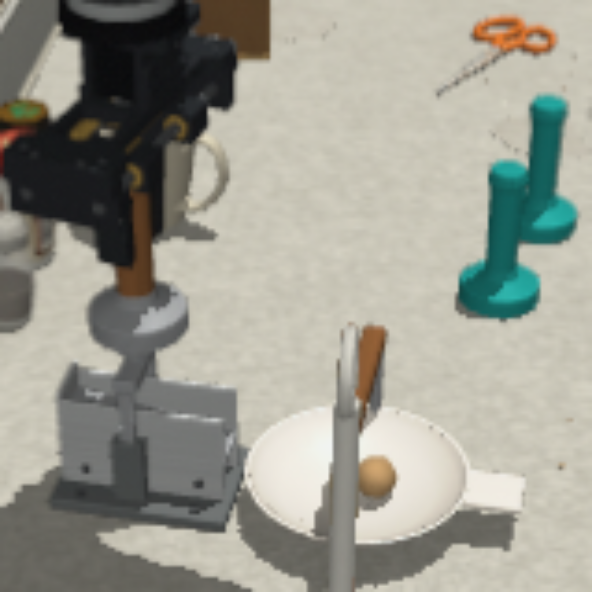

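The sweet is already in the dish (side crop ~(378,475)). The force reads about 8.3 N, which puts the pin at about 18–21 mm. I'll push slightly further to be sure of step 1, then lift off.

```bash
python3 -m inch '0 2 0 0;0 4 0 0;0 4 0 0;0 4 0 0'; python3 -m inch '0 -15 0 0;0 -35 0 0;0 -55 0 0;0 -70 0 0; 0 -70 0 0; 0 -70 0 0';python3 - <<'E'
from h import *
s=r.get_state();print(s['tool_pos'],s['q'])
M=Ro.from_quat(s['eef_rot']).as_matrix()
print(M.T@(np.array([.475,-.366,.15])-s['tool_pos'])*1000)
E
```

```text
clock: 11.6
tool_pos: [0.6428, -0.0028, 0.1899]
eef_rot: [0.56, 0.434, -0.432, -0.558]
contact_force: [-2.5, -1.2, 9.7]
opening: 0.304
clock: 12.2
tool_pos: [0.6416, -0.0015, 0.2573]
eef_rot: [-0.559, -0.433, 0.433, 0.559]
contact_force: [-0.0, 0.2, -3.2]
opening: 0.299
[ 0.64155774 -0.00146835  0.25732841] [-0.1901518   0.70883964  0.22691494  1.5127426  -0.18259743  0.94077292
  1.41072067]
[-394.56348785  107.21991172   70.48215497]
```

```bash
python3 -m inch '-35 0 6 0; -75 0 13 0; -118 0 21 0; -162 0 29 0; -205 0 37 0; -248 0 44 0; -290 0 52 0; -330 10 59 0; -365 30 65 0; -394 60 70 0';python3 -m inch '0 25 0 0; 0 45 0 0; 0 45 0 0;0 45 0 0';python3 - <<'E'
from h import *
s=r.get_state();print(s['tool_pos'],s['contact_force'])
M=Ro.from_quat(s['eef_rot']).as_matrix();print(M)
print(M.T@(np.array([.475,-.366,.068])-s['tool_pos'])*1000)
d=r.snapshot("side");cv2.imwrite("pics/side6.png",cv2.resize(d["frame"][130:290,180:340,::-1],None,fx=3.7,fy=3.7))
E
```

```text
clock: 13.2
tool_pos: [0.4747, -0.3685, 0.1972]
eef_rot: [0.56, 0.433, -0.433, -0.558]
contact_force: [0.7, -0.6, -2.9]
opening: 0.299
clock: 13.6
tool_pos: [0.4754, -0.3653, 0.1521]
eef_rot: [-0.558, -0.433, 0.433, 0.559]
contact_force: [0.9, -0.8, -2.6]
opening: 0.298
[ 0.47540825 -0.36525818  0.15205988] [ 0.89968039 -0.82330198 -2.59096707]
[[ 2.48977905e-01 -1.39154494e-03 -9.68508165e-01]
 [ 9.68508886e-01  1.11693677e-03  2.48976485e-01]
 [ 7.35300415e-04 -9.99998408e-01  1.62581621e-03]]
[-8.81913384e-01  8.40594850e+01  7.40327984e-02]
```

View pics/side6.png

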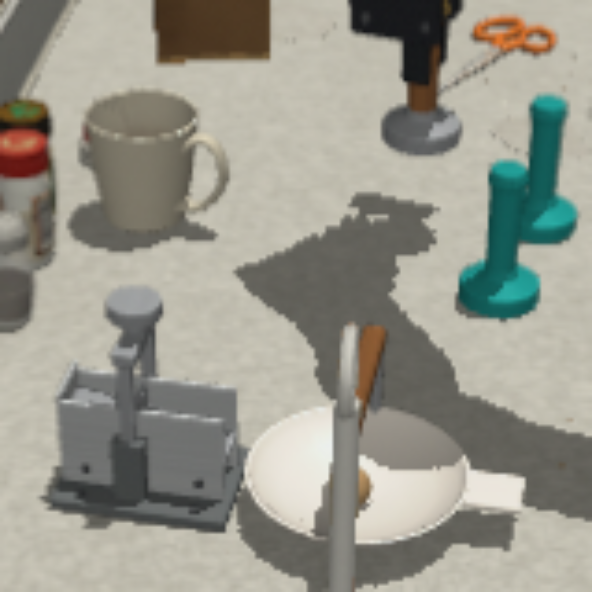

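The pounder is upright above its old spot, the pin is back up, and the sweet is in the dish. I'll set the pounder down.

```bash
python3 -m inch '0 30 0 0; 0 55 0 0; 0 70 0 0; 0 76 0 0; 0 79 0 0; 0 81 0 0; 0 82 0 0; 0 82 0 0'
```

```text
clock: 14.45
tool_pos: [0.4761, -0.3659, 0.0713]
eef_rot: [0.559, 0.433, -0.433, -0.558]
contact_force: [0.5, 0.7, -2.4]
opening: 0.302
```

```bash
python3 -m inch '0 1 0 0; 0 2 0 0; 0 3 0 0; 0 3 0 0; 0 3 0 0'
```

```text
clock: 14.95
tool_pos: [0.4758, -0.3659, 0.0679]
eef_rot: [0.559, 0.433, -0.433, -0.559]
contact_force: [-0.8, -1.2, 0.2]
opening: 0.298
```

```bash
python3 -m inch '0 0 0 0; 0 0 0 0; 0 0 0 0; 0 0 0 0; 0 0 0 0; 0 0 0 0; 0 0 0 0; 0 0 0 0; 0 0 0 0; 0 0 0 0' 1 45; python3 -m inch '0 -25 0 0; 0 -60 0 0; 0 -100 0 0; 0 -140 0 0;0 -160 0 0; 0 -160 0 0';python3 - <<'E'
from fit import *
s=r.get_state();print(s['tool_pos'],s['q'])
M=Ro.from_quat(s['eef_rot']).as_matrix()
S=r.snapshot("side");T=r.snapshot("top")
ds=[x for x in r.trace("side","dish")];dt=r.trace("top","dish")
v=[(S,ds[0]["region"].astype(np.float32)),(T,dt[0]["region"].astype(np.float32))]
print([x["centre"] for x in ds],[x["centre"] for x in dt],fit(v,dish,[.495,.005,-.1]),[fit([a],dish,[.495,.005,-.1]) for a in v])
for c,d in(("side",S),("top",T)):
  for n,z in(("sweet_center",.022),("dish_floor",.007),("dish_grip",.104),("pounder",0),("pounder_grip",.075)):
    print(c,n,[(x["p"],onz(d,x["centre"],z)) for x in r.tip_of(c,n)[:3]])
  cv2.imwrite(f"pics/{c}7.png",cv2.resize(d["frame"][130:290,200:420,::-1],None,fx=3.6,fy=3.6))
print(M.T@(np.array([.4955,.007,.25])-s['tool_pos'])*1000)
E
```

```text
clock: 15.95
tool_pos: [0.4757, -0.3656, 0.0677]
eef_rot: [-0.559, -0.433, 0.433, 0.559]
contact_force: [0.3, -0.6, 0.8]
opening: 0.998
clock: 16.55
tool_pos: [0.4772, -0.3671, 0.231]
eef_rot: [0.561, 0.434, -0.432, -0.557]
contact_force: [0.6, -0.2, -1.2]
opening: 0.998
[ 0.47721697 -0.36706721  0.23101712] [ 0.48305414  0.67773623  0.16829587  1.67343066 -0.14749345  0.79589633
  2.03626855]
[[256.7, 284.1], [328.2, 185.2], [184.3, 290.9]] [[234.4, 260.6]] (array([ 0.49522414,  0.00814631, -0.0862551 ]), np.float64(731.3125), np.float32(4005.0)) [(array([ 0.49406716,  0.00746467, -0.08209168]), np.float64(583.6875), np.float32(1730.0)), (array([ 0.49594383,  0.00812286, -0.08061043]), np.float64(147.1875), np.float32(2275.0))]
side sweet_center [(0.48, array([0.5027311 , 0.00792213, 0.022     ]))]
side dish_floor [(0.78, array([0.49987303, 0.0110789 , 0.007     ]))]
side dish_grip [(0.55, array([ 0.49575735, -0.01175488,  0.104     ]))]
side pounder [(0.84, array([ 0.40342346, -0.2696746 ,  0.        ])), (0.83, array([ 0.36768767, -0.3925839 ,  0.        ])), (0.59, array([ 0.47317521, -0.35745102,  0.        ]))]
side pounder_grip [(0.93, array([ 0.36481203, -0.36702137,  0.075     ])), (0.71, array([ 0.40340413, -0.28238721,  0.075     ])), (0.55, array([ 0.48433716, -0.35548468,  0.075     ]))]
top sweet_center [(0.38, array([0.48804584, 0.02108968, 0.022     ]))]
top dish_floor [(0.9, array([ 0.49821917, -0.00293986,  0.007     ]))]
top dish_grip [(0.6, array([0.49447508, 0.00929405, 0.104     ]))]
top pounder [(0.89, array([ 0.40702389, -0.25973624,  0.        ])), (0.64, array([ 0.46681471, -0.35976333,  0.        ])), (0.64, array([ 0.48525854, -0.37585759,  0.        ]))]
top pounder_grip [(0.88, array([ 0.4695478 , -0.36822267,  0.075     ])), (0.7, array([ 0.40613448, -0.27167774,  0.075     ])), (0.52, array([ 0.4716444 , -0.33997588,  0.075     ]))]
[366.76126673 -20.37361783  75.44524479]
```

View pics/side7.png

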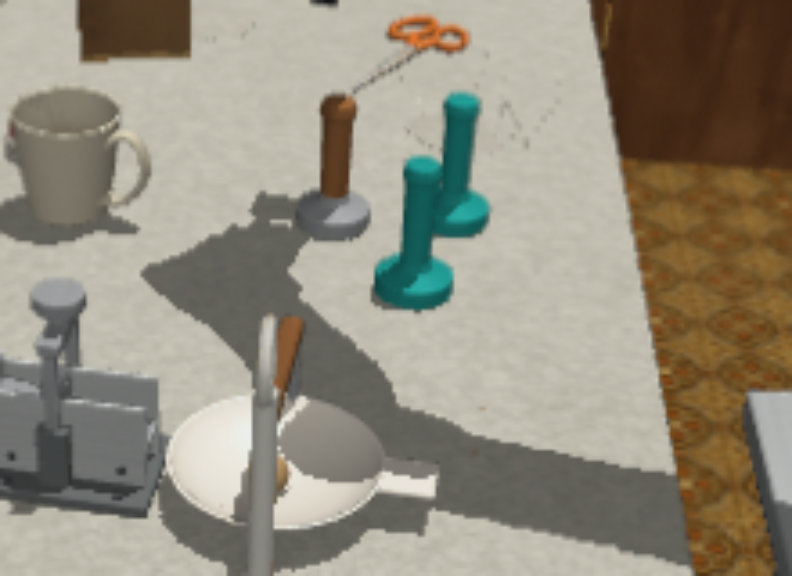

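View pics/top7.png

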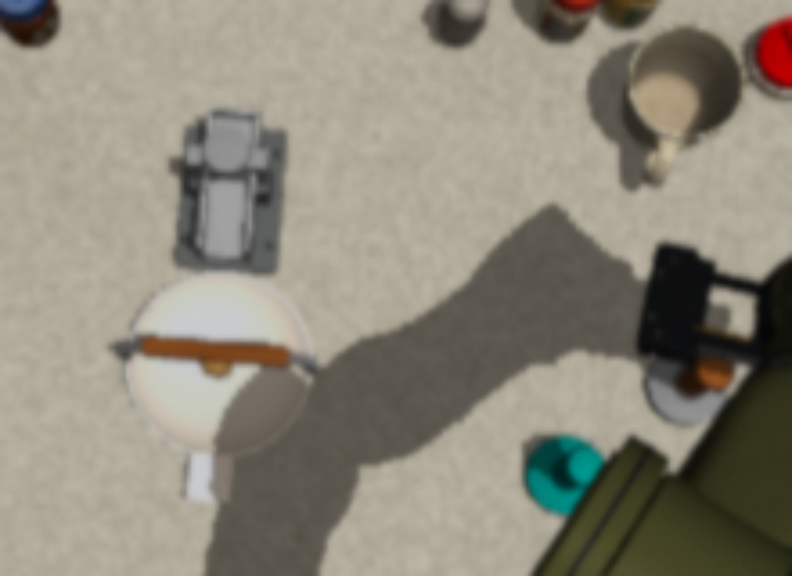

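The pounder stands upright and free (side crop ~(335,170)). The sweet sits near the dish middle, just below the bar (top crop ~(215,365)). Now I'll move over the dish and spin +80.

```bash
python3 -m inch '20 -10 4 0; 60 -20 12 4; 102 -20 21 12; 145 -20 30 20; 188 -20 39 28; 230 -20 47 36; 272 -20 56 44; 312 -20 64 52; 345 -20 71 60; 367 -20 75 68' 1;python3 -m inch '0 0 0 8; 0 0 0 12.6; 0 0 0 12.6; 0 0 0 12.6';python3 - <<'E'
from h import *
s=r.get_state();print(s['q'])
M=Ro.from_quat(s['eef_rot']).as_matrix();print(M, np.degrees(np.arctan2(M[1,0],M[0,0])))
print(M.T@(np.array([.495,.0075,.093])-s['tool_pos'])*1000)
for c in("side","top"):
    d=r.snapshot(c);cv2.imwrite(f"pics/{c}8.png",cv2.resize(d["frame"][130:290,180:340,::-1],None,fx=3.7,fy=3.7))
E
```

```text
clock: 18.25
tool_pos: [0.4945, 0.0118, 0.2477]
eef_rot: [-0.705, -0.046, 0.046, 0.706]
contact_force: [0.9, -0.1, -0.1]
opening: 1.0
clock: 18.65
tool_pos: [0.4945, 0.0084, 0.2477]
eef_rot: [0.706, -0.03, 0.03, -0.706]
contact_force: [-0.0, 0.5, -1.3]
opening: 1.001
[-0.51474988  0.60657383  0.66651012  1.97515047 -0.54677093  0.74479807
  0.39409715]
[[ 9.96334698e-01  9.31832012e-05  8.55404079e-02]
 [-8.55404064e-02 -1.98141812e-05  9.96334702e-01]
 [ 9.45365701e-05 -9.99999995e-01 -1.17706273e-05]] -4.907101083235189
[  0.51564765 154.73195456  -0.88927324]
```

View pics/side8.png

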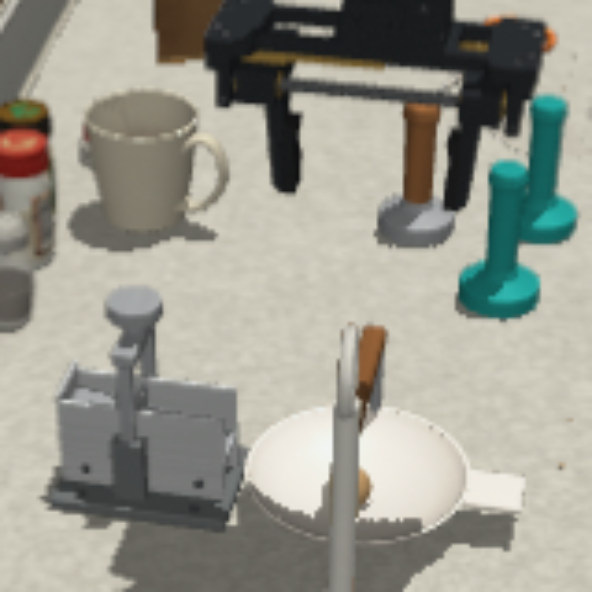

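View pics/top8.png

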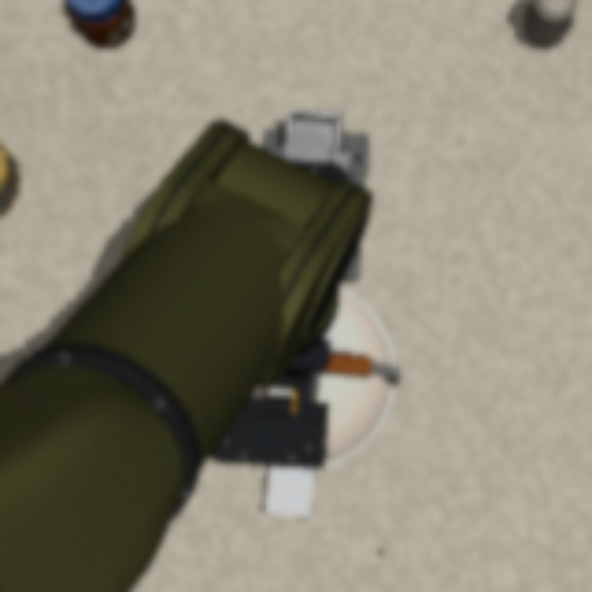

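The hand is over the dish with the jaws straddling the bar along dish x, and the pounder still stands in the background. I'll descend.

```bash
python3 -m inch '0 35 0 0; 0 75 0 0; 0 110 0 0; 0 135 0 0; 0 148 -1 0; 0 154 -1 0; 0 154 -1 0; 0 154 -1 0' 1;python3 - <<'E'
from h import *
s=r.get_state();print(s['contact_force'])
M=Ro.from_quat(s['eef_rot']).as_matrix();print(np.degrees(np.arctan2(M[1,0],M[0,0])))
print(M.T@(np.array([.495,.0075,.093])-s['tool_pos'])*1000)
for c in("side","top"):
    d=r.snapshot(c);cv2.imwrite(f"pics/{c}9.png",cv2.resize(d["frame"][130:290,180:340,::-1],None,fx=3.7,fy=3.7))
E
```

```text
clock: 19.55
tool_pos: [0.4949, 0.0073, 0.0943]
eef_rot: [-0.706, 0.031, -0.031, 0.707]
contact_force: [0.6, -0.3, 0.3]
opening: 1.0
[ 0.60212742 -0.3083813   0.25829952]
-5.025119407501325
[0.03601461 1.31139788 0.20134695]
```

View pics/side9.png

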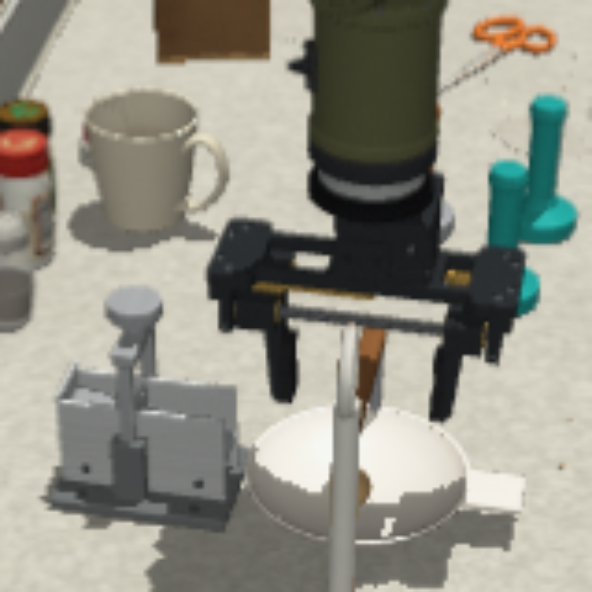

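View pics/top9.png

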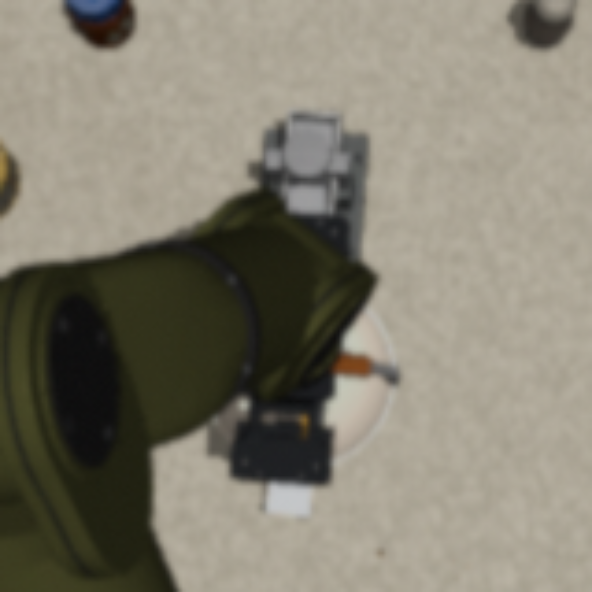

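```bash
python3 - <<'E'
from h import *
a=r.snapshot("side")["frame"];b=r.snapshot("top")["frame"]
cv2.imwrite("pics/both10.png",cv2.resize(np.hstack([a,b])[:,:,::-1],(800,300),interpolation=cv2.INTER_AREA))
E
```

```text
(no output)
```

View pics/both10.png

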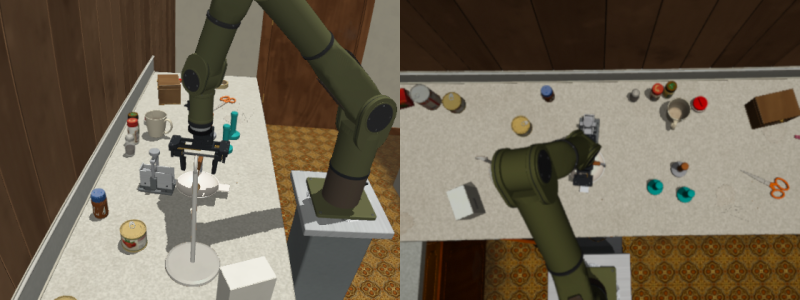

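The elbow is high and clear of the towel stand, and both fingers straddle the bar. Closing.

```bash
python3 -m inch '0 0 0 0; 0 0 0 0; 0 0 0 0; 0 0 0 0; 0 0 0 0; 0 0 0 0; 0 0 0 0; 0 0 0 0; 0 0 0 0; 0 0 0 0' -1 40;python3 -m inch '0 0 0 0; 0 0 0 0; 0 0 0 0; 0 0 0 0; 0 0 0 0'
```

```text
clock: 20.75
tool_pos: [0.4948, 0.0074, 0.0937]
eef_rot: [0.706, -0.031, 0.031, -0.706]
contact_force: [1.3, 0.0, -1.3]
opening: 0.174
clock: 21.25
tool_pos: [0.4947, 0.0074, 0.0938]
eef_rot: [-0.706, 0.031, -0.031, 0.706]
contact_force: [1.9, 0.0, 1.1]
opening: 0.172
```

```bash
python3 -m inch '0 -1 0 0; 0 -3 0 0; 0 -6 0 0; 0 -11 0 0; 0 -17 0 0; 0 -23 0 0; 0 -29 0 0; 0 -35 0 0; 0 -41 0 0; 0 -47 0 0';python3 -m inch '0 -6 0 0; 0 -12 0 0; 0 -18 0 0; 0 -24 0 0; 0 -30 0 0; 0 -36 0 0; 0 -42 0 0; 0 -47 0 0; 0 -51 0 0; 0 -53 0 0'; python3 -m inch '0 0 0 0; 0 0 0 0; 0 0 0 0'; python3 - <<'E'
from h import *
for c in("side","top"):
    d=r.snapshot(c);cv2.imwrite(f"pics/{c}11.png",cv2.resize(d["frame"][130:290,180:340,::-1],None,fx=3.7,fy=3.7))
E
```

```text
clock: 22.25
tool_pos: [0.4944, 0.0075, 0.1412]
eef_rot: [-0.706, 0.031, -0.031, 0.706]
contact_force: [0.3, 0.4, -2.9]
opening: 0.172
clock: 23.25
tool_pos: [0.4946, 0.0074, 0.1941]
eef_rot: [-0.706, 0.031, -0.031, 0.706]
contact_force: [0.2, -0.8, -2.2]
opening: 0.177
clock: 23.55
tool_pos: [0.4943, 0.0075, 0.1935]
eef_rot: [-0.706, 0.031, -0.031, 0.706]
contact_force: [-0.9, -0.5, -1.9]
opening: 0.175
```

View pics/side11.png

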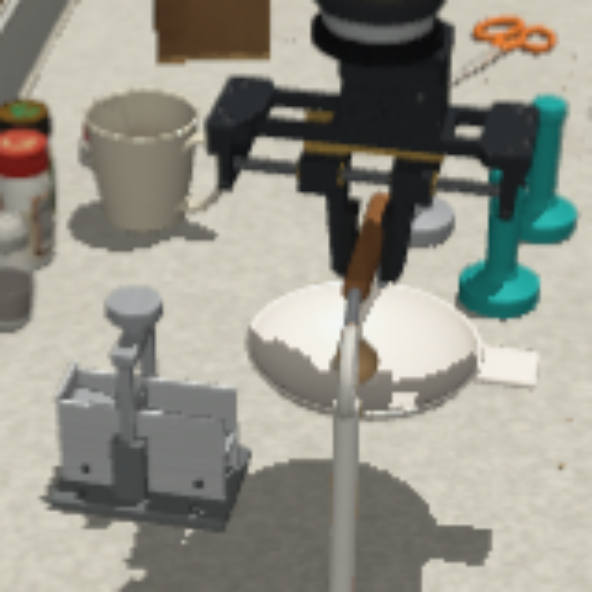

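View pics/top11.png

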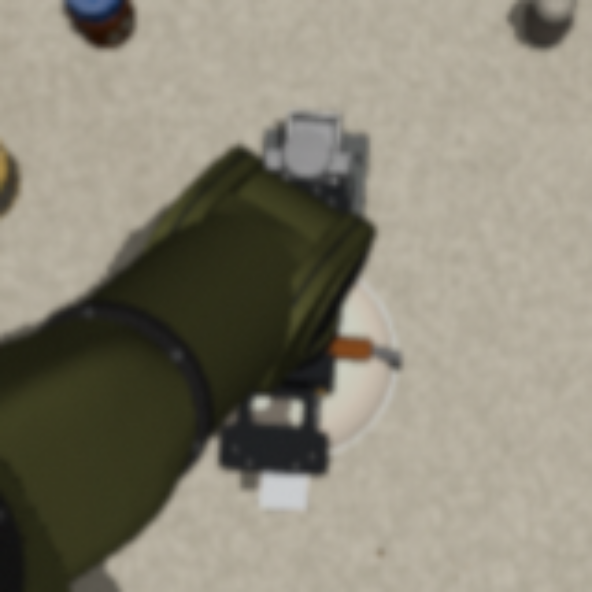

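The dish is about 100 mm up and level, with the sweet inside (side crop ~(358,360)). I'll turn -90 about tool y (counter-clockwise from above, ear from -x to -y), gently.

```bash
python3 -m inch '0 0 0 -0.5; 0 0 0 -1.5; 0 0 0 -3; 0 0 0 -5; 0 0 0 -7.5; 0 0 0 -10.5; 0 0 0 -13.5; 0 0 0 -16.5; 0 0 0 -19.5; 0 0 0 -22.5'; python3 - <<'E'
from h import *
s=r.get_state();print(s['q'])
M=Ro.from_quat(s['eef_rot']).as_matrix();print(np.degrees(np.arctan2(M[1,0],M[0,0])),M[2])
E
python3 -m inch '0 0 0 -3; 0 0 0 -6; 0 0 0 -9; 0 0 0 -12; 0 0 0 -15; 0 0 0 -18; 0 0 0 -21; 0 0 0 -24; 0 0 0 -27; 0 0 0 -30'
```

```text
clock: 24.65
tool_pos: [0.4945, 0.0074, 0.1938]
eef_rot: [-0.699, -0.109, 0.109, 0.699]
contact_force: [-0.2, -0.6, -3.6]
opening: 0.175
[-0.38971905  0.65441453  0.46212721  2.02835918 -0.52294112  0.57474222
  0.74630023]
17.70735013949269 [ 1.58659390e-04 -9.99999985e-01  7.22466100e-05]
clock: 25.65
tool_pos: [0.4945, 0.0073, 0.1938]
eef_rot: [0.647, 0.286, -0.286, -0.647]
contact_force: [-0.0, 0.8, -2.2]
opening: 0.171
```

```bash
python3 -m inch '0 0 0 -3; 0 0 0 -6; 0 0 0 -9; 0 0 0 -12; 0 0 0 -15; 0 0 0 -18; 0 0 0 -21; 0 0 0 -24; 0 0 0 -27; 0 0 0 -30'; python3 -m inch '0 0 0 -2.5; 0 0 0 -4.5; 0 0 0 -6; 0 0 0 -7; 0 0 0 -7.5; 0 0 0 -7.5; 0 0 0 -7.5; 0 0 0 -7.5'; python3 - <<'E'
from h import *
s=r.get_state();print(s['q'],s['tool_pos'])
M=Ro.from_quat(s['eef_rot']).as_matrix();print(np.degrees(np.arctan2(M[1,0],M[0,0])),M[2])
for c in("side","top"):
    d=r.snapshot(c);cv2.imwrite(f"pics/{c}12.png",cv2.resize(d["frame"][120:290,180:360,::-1],None,fx=3.5,fy=3.5))
    for n in ("dish_ear","dish_floor","sweet_center"): print(c,n,[(x["p"],onz(d,x["centre"],dict(dish_ear=.132,dish_floor=.107,sweet_center=.122)[n])) for x in r.tip_of(c,n)[:2]])
E
```

```text
clock: 26.65
tool_pos: [0.4945, 0.0072, 0.1938]
eef_rot: [0.551, 0.444, -0.443, -0.551]
contact_force: [0.8, -0.6, -1.8]
opening: 0.174
clock: 27.45
tool_pos: [0.4944, 0.0075, 0.1937]
eef_rot: [-0.521, -0.478, 0.478, 0.521]
contact_force: [0.7, 0.2, -2.3]
opening: 0.173
[-0.18541173  0.60960683  0.12249428  2.0182453  -0.140941    0.52158179
  1.52061376] [0.49443451 0.00746624 0.19368418]
84.97127617495886 [ 2.96188820e-05 -9.99999999e-01  2.65436422e-05]
side dish_ear [(0.77, array([ 0.48615198, -0.09672251,  0.132     ]))]
side dish_floor [(0.85, array([0.49442171, 0.00450817, 0.107     ]))]
side sweet_center [(0.44, array([0.49415791, 0.00816174, 0.122     ])), (0.25, array([ 0.47667801, -0.28381655,  0.122     ]))]
top dish_ear [(0.67, array([ 0.48381834, -0.08628565,  0.132     ]))]
top dish_floor []
top sweet_center []
```

View pics/side12.png

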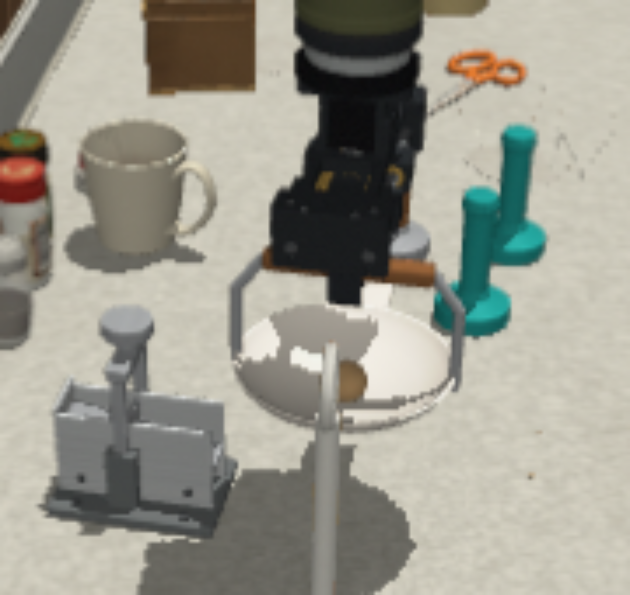

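View pics/top12.png

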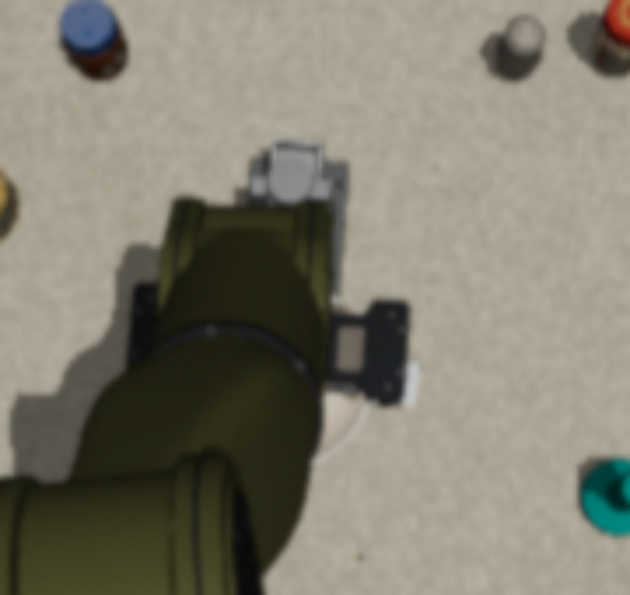

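The ear points to -y (side crop ~(378,290)), the mug's side. The sweet is at the dish centre (~(348,382)) and the dish is level. I'll settle and hand in.

```bash
python3 -m inch '0 0 0 0; 0 0 0 0; 0 0 0 0; 0 0 0 0; 0 0 0 0'; python3 -c "
from plant import r;print(r.finish_job())"
```

```text
clock: 28.35
tool_pos: [0.4944, 0.0074, 0.1937]
eef_rot: [-0.521, -0.478, 0.478, 0.521]
contact_force: [-0.4, 0.3, -2.6]
opening: 0.173
the job is handed in; nothing more can be done
None
```

All steps are done and the job was handed in at 28.4 s of the 62 s. The hand-in gave no verdict.

- **Pin and sweet:** I gripped the brown-handled pounder and pressed the pin with about 12.7 N, above the 10 N it needs to stay down. The sweet rolled into the dish.
- **Pounder:** I set it back upright at its old spot and let go. The pictures right after letting go showed it standing free. In the last pictures the arm hid most of it, with only its base showing.
- **Dish:** I took it by the bar, lifted it 100 mm straight up, and turned it a quarter turn counter-clockwise seen from above.

**Last checks:**
- **Jaws:** they point at 85.0°, which is 90° from the feeder's roughly -5° heading. Their axis is vertical.
- **Ear:** seen at about (0.485, -0.093), on the right, which is the mug's side.
- **Sweet:** measured within about 4 mm of the dish middle in the side picture. The top camera could not see it because the arm was in the way.
- **Mug:** looked unmoved in the side picture. The tin was out of the last close-up views, and the arm never went near it.

None of the checks failed. Earlier single network readings differed by up to about 2 cm, so I used outline fits over both cameras instead.

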